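# Drive the seized pin out of a basket-arm carrier

### The job

Free the tablet tester's basket-arm carrier from its lift rod: take the blue-banded drift punch from the stand, feel with its nose for the pin hole in the top of the clamped carrier, and press the stuck pin straight down and right out underneath with a steady push, never more than about 40 N because the rod bends. Then put the punch back in its own hole, standing upright, and leave the other tools and parts alone and keep the gripper off the clamped work.

Things in the scene. Friction and masses are not known exactly. Their poses are not given: they have to be found in the camera images.
- fixture: Fixed holding fixture: dark steel plate 100 x 270 x 8 mm; origin under its centre, y along the clamped rod, z up. On it two white nylon supports (y = +-22 to +-46 mm, 38 mm high, gap between them open to front and back) and two V-blocks with clamp yokes at y = +-98 mm, up to 112 mm high. Everything clamped is rigid and, by the goal's limit, spoiled by a punch push above 40 N.
- work (a point): Fixture point at x = y = 0, 78 mm up, at the height of the flat top of the clamped aluminium carrier (34 x 96 x 32 mm along the fixture's x, y, z), which has a 60 mm flat arm to -x. The pin hole (8.6 mm across, 1 mm chamfer, vertical, right through) is in the middle of that top. Clamped by eye, carrier and hole lie up to 14 mm either way along the fixture's y: not measured, see or feel it.
- pin (a joint): How far the stuck brass pin is driven down, m. Starts at 0 to 0.005; its top is 3 mm plus this below the carrier's top. Shank 8.2 mm across, 29 mm long; head 12 mm across on its LOWER end, so it leaves only downwards. Past 0.029 it is clear of the carrier, over 0.030 counts as out; at 0.035 its head meets the base plate (hard stop). Slides stiffly under some 8 to 12 N, stays where left.
- punch: The punch to use (blue band): nose 6 mm across, 45 mm long; round dark steel body 16 mm across, 80 mm long; 125 mm overall, 0.13 kg, centre of mass about 80 mm from the nose end. Origin: centre of the nose's end face, z towards the top. Starts upright, nose down, shoulder on the stand: end face 7 mm, top 132 mm above the bench.
- punch_top (a point): Centre of the blue-banded punch's upper end, 125 mm from the nose end. This end is painted blue too; the blue band, 12 mm wide, begins 8 mm below it. The other two punches are marked alike in their own colours.
- stand: Wooden punch stand fixed to the bench, 60 x 170 x 52 mm, origin under its centre. Three vertical through holes, 11 mm across with 1 mm chamfers, at x = 0 and y = -55, 0, +55 mm; the three punches stand in them in any order.
- punch_thin: Bystander punch, yellow band, nose 4 mm; otherwise like the blue-banded one. Leave it standing.
- punch_thick: Bystander punch, red band, nose 10 mm (too big for the pin hole); otherwise like the blue-banded one. Leave it standing.
- basket: Bystander: six-tube glass basket rack between two clear discs 90 mm across, 105 mm high to the top of its rod, origin under its centre.
- dish: Bystander: steel parts dish 80 mm across, 25 mm high, origin under its centre.
Mind the look-alikes: they are no part of the job. Of the things that look like the stand, take the one that is farthest to the robot's left at the start.

How it is judged (in metres and radians):
On the way, in this order (a step that is already met when the one before it is completed fails the run):
1. the blue-banded punch is lifted out of the stand (z of punch in the frame of stand above 0.06 m and contact force between the fingers and punch above 1 N), for 0.2 s.
2. the pin is driven out below the carrier, with the punch's nose through the hole behind it (value of joint pin above 0.03 m and z of punch in the frame of fixture below 0.056 m and horizontal distance between punch and fixture below 0.02 m), for 0.2 s.
At the end, for the whole second after the job is handed in: The pin has been driven more than 30 mm (clear of the carrier's underside); the blue-banded punch stands at rest in the hole it came from (within 10 mm of its starting place, nose end less than 11 mm above the stand's underside, leaning less than 0.1 rad), let go (value of joint pin above 0.03 m and distance of punch from where it was at the start of the episode below 0.01 m and z of punch in the frame of stand below 0.011 m and angle between punch's own z axis and vertical below 0.1 rad and linear speed of punch below 0.02 m/s); the robot touches nothing.
It fails at once if the punch presses on the clamped work or fixture with more than 40 N (contact force between punch and fixture above 40 N).
It fails at once if the gripper or arm touches the fixture or the clamped work with more than 3 N (contact force between any of the fingers, the arm and fixture above 3 N).
It fails at once if another punch is taken or knocked (moved over 15 mm or tipped) (distance of any of punch_thin, punch_thick from where it was at the start of the episode above 0.015 m or angle between any of punch_thin, punch_thick's own z axis and vertical above 0.25 rad).
It fails at once if the basket rack or the dish is moved over 20 mm or tipped (distance of any of basket, dish from where it was at the start of the episode above 0.02 m or angle between any of basket, dish's own z axis and vertical above 0.3 rad).
It also fails if it takes over 72 s, if anything falls off the work surface, if the arm or the gripper's body presses on something with over 40 N, if the wrist force passes 120 N, or if a joint passes its speed limit or range.

### The arm

A 6-joint arm with a two-finger parallel gripper is mounted at the origin on the work surface. World frame = base frame: x ahead of the robot, y to its left, z up, the work surface at z = 0. Lengths are in mm, angles in rad, forces in N, time in s.
With the tool pointing down it reaches from about 350 to 875 mm from the base axis. Payload 4.2 kg.
Tool frame: the origin (TCP) lies at the centre of the arm's flange, where the gripper is bolted on; the fingertips stand 173 mm ahead of it and the grasp point (between the pads) lies 155 mm ahead of it; z points along the fingers, y is the direction in which the jaws open and shut (so a half turn about z gives the same grasp; the last joint's range is limited). The gripper opens to 85 mm and grips with 20 to 120 N. Pads are 22 mm wide; open, the fingers measure 114 mm over their backs; the gripper's body (76 mm by 85 mm) begins 54 mm behind the grasp point. The pads swing forward as they close: fully open they stand 13 mm farther back than shut.
Start: joints at [-1.041, 0.385, 0.008, 0, -1.194, -0.259], TCP at [167.206, -602.198, 404.712] pointing down, gripper open.
Joint ranges: [-3.14, 3.14], [-1.21, 2.06], [-1.07, 1.41], [-3.16, 2.05], [-2.99, -0.16], [-3.1, 3.1]. Speed limits (rad/s): [2.79, 2.79, 3.14, 3.14, 3.14, 3.14].

### API

Orientations are given as [roll, pitch, yaw] about the fixed x, y, z axes, in that order (R = Rz(yaw) Ry(pitch) Rx(roll)).
In Python, from workcell import robot, cams, job gives the robot as it stands.
- The arm moves only by the tool servo_tool, never from a script. Its argument "increments" is a list of rows, each a list of 5 numbers: the shift along the tool's x, y, z in m, then the turn about the tool's z in degrees, then the opening, from 0 (shut) to 1 (fully open). In form: [[tx, ty, tz, twist, jaw], ...]. A call has 1 to 20 rows; each row shifts and turns the commanded pose from where the row before left it, along the tool's axes as they then stand; what a row does not reach is not made up. A row lasts 1/12 s, in which the tool goes at most 41.7 mm and 7.16 degrees, less where a joint would pass 70% of its speed; a pose out of reach is approached as far as the arm can. A call is refused whole if a number of a shift passes 0.0417 or a number of a turn 7.16, either way. A call with a gripper value outside its range is refused whole. The fingers move at their own pace and stop on an object; the grip force is fixed at half the most. Time passes only in rows, so rows that do not move let the fingers close. It gives the time, the measured TCP pose, the force and the opening at its end, in the units of the state.
- robot.sense(): the state, without advancing time (a new reading comes with each control period).
- cams.get_image(name): name is "side" or "top" or "wrist"; returns a dict with "color" (480x640x3 uint8, red, green, blue), "fov_y" (degrees; the focal length in pixels is half the picture's height over the tangent of half this angle, whatever the lens; pixels are square), "cx", "cy" (the principal point, pixels), "extrinsics" (4x4, takes a point from camera to world coordinates); the wrist camera has in their place "hand_eye" (4x4, takes a point from camera to tool coordinates, whose origin is the TCP and whose axes are the flange's). Camera axes: x right, y down, z forward; pixel columns grow to the right and rows downward; lengths in mm; the calibration is good to about 2 mm. A picture is of the moment at which its call begins: read the wrist's pose just before it. There is no depth.
- job.sign_off(): hands the job in, once; it reports no verdict.
The state is a dict: "t": time; "joint_pos": joint angles; "joint_velocities": joint speeds; "joint_torque": joint torques, N m; "tcp_pos": TCP position; "orientation": TCP orientation; "ft_force": force on the tool from outside, world axes, zero at the start; "torque": the same for the moment, N m; "width": finger opening in mm.
Only numpy, scipy, OpenCV 4.12 (cv2) and the standard library are available. Lean on these libraries where they do the work, as an engineer would, in place of code of your own. Each camera call takes 0.05 s, during which the arm holds its last target.

## Working session

There is one attempt and no reset: what is moved stays moved. The work goes in short steps, Python scripts to look and compute and a tool call to move; the robot and the scene stay as the last step left them, time stands still between calls to the robot, and variables do not carry over. Pictures are saved under pics/ and viewed, and the job is handed in when it is done.

Besides the shell and the picture viewer there is one more tool, called after "Emit:" as name(argument=value, ...) on one line, values as JSON. servo_tool: Moves the arm, as the interface text tells. Its arguments: {"type":"object","properties":{"increments":{"type":"array","items":{"type":"array","items":{"type":"number"}}}},"required":["increments"]}

```bash
mkdir -p pics; ls; cat > h.py <<'E'
import numpy as np, cv2
from scipy.spatial.transform import Rotation as Ro
from workcell import robot, cams, job
def grab(n,fn):
    s=robot.sense(); d=cams.get_image(n); cv2.imwrite('pics/'+fn,d['color'][:,:,::-1])
    T=d.get('extrinsics')
    if T is None:
        W=np.eye(4); W[:3,:3]=Ro.from_euler('xyz',s['orientation']).as_matrix(); W[:3,3]=s['tcp_pos']
        T=W@np.array(d['hand_eye'])
    d['T']=np.array(T); return d,s
def ray(d,u,v):
    f=240/np.tan(np.radians(d['fov_y']/2))
    r=np.array([(u-d['cx'])/f,(v-d['cy'])/f,1.]); T=d['T']; return T[:3,3],T[:3,:3]@r
def onz(d,u,v,z):
    o,r=ray(d,u,v); return o+r*(z-o[2])/r[2]
def proj(d,p):
    f=240/np.tan(np.radians(d['fov_y']/2)); T=d['T']
    c=T[:3,:3].T@(np.array(p)-T[:3,3]); return d['cx']+f*c[0]/c[2],d['cy']+f*c[1]/c[2]
E
python3 - <<'E'
from h import *
import pickle
np.set_printoptions(precision=3,suppress=True)
print(robot.sense())
for n in ['side','top','wrist']:
    d,s=grab(n,n+'0.png'); print(n,d['fov_y'],d['cx'],d['cy'],d['T'])
    if n=='wrist': print(d['hand_eye'])
    pickle.dump(d,open(n+'0.pkl','wb'))
E
```

```text
pics
{'t': 0.0, 'joint_pos': array([-1.041,  0.386,  0.007, -0.001, -1.194, -0.259]), 'joint_velocities': array([-0.002,  0.002,  0.   ,  0.001, -0.   ,  0.001]), 'joint_torque': array([ -0.   , -39.229,  18.84 ,   4.186,  -0.005,  -0.   ]), 'tcp_pos': array([ 167.19 , -602.014,  403.622]), 'orientation': array([ 3.139, -0.   , -2.871]), 'ft_force': array([ 0.216, -0.014, -0.657]), 'torque': array([-0.044, -0.019, -0.004]), 'width': 85.2757568733632}
side 54.32462598568368 316.046244205652 234.920611448157 [[ -0.867  -0.326   0.377 144.575]
 [ -0.498   0.554  -0.667 612.392]
 [  0.009  -0.766  -0.643 727.286]
 [  0.      0.      0.      1.   ]]
top 55.871558430237066 319.0795160280056 242.00041250176326 [[   0.018   -0.98     0.196  322.201]
 [  -1.      -0.015    0.016  -60.711]
 [  -0.012   -0.196   -0.981 1134.755]
 [   0.       0.       0.       1.   ]]
wrist 65.36941904788877 319.22194069916173 243.5830315417649 [[  -0.267    0.92     0.287   93.15 ]
 [   0.964    0.255    0.081 -623.788]
 [   0.001    0.298   -0.955  373.794]
 [   0.       0.       0.       1.   ]]
[[-0.    -0.955 -0.298 77.136]
 [ 1.    -0.    -0.001 -1.228]
 [ 0.001 -0.298  0.955 29.959]
 [ 0.     0.     0.     1.   ]]
```

View pics/top0.png

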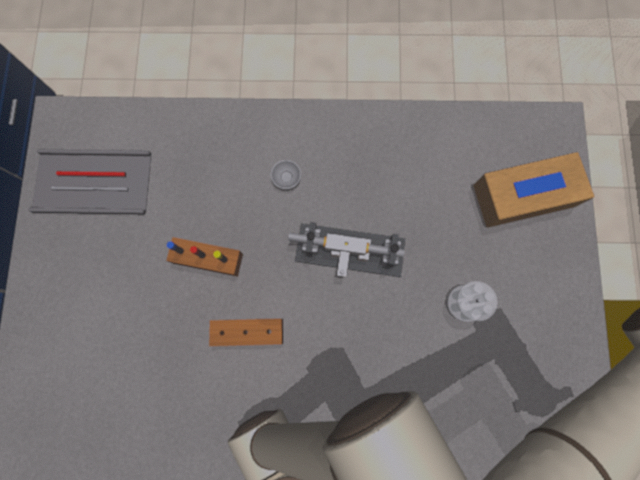

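View pics/side0.png

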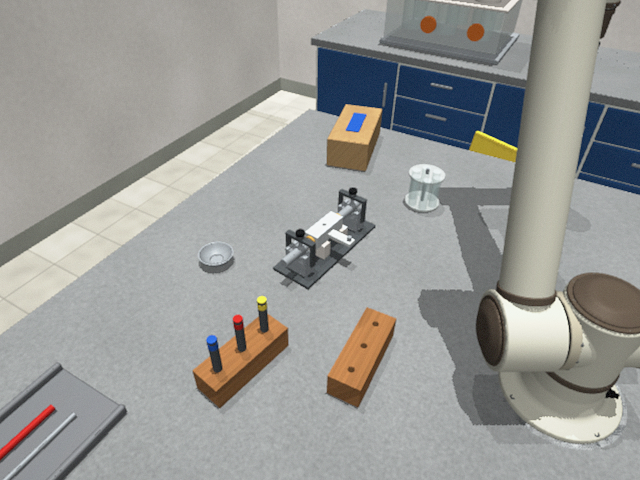

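View pics/wrist0.png

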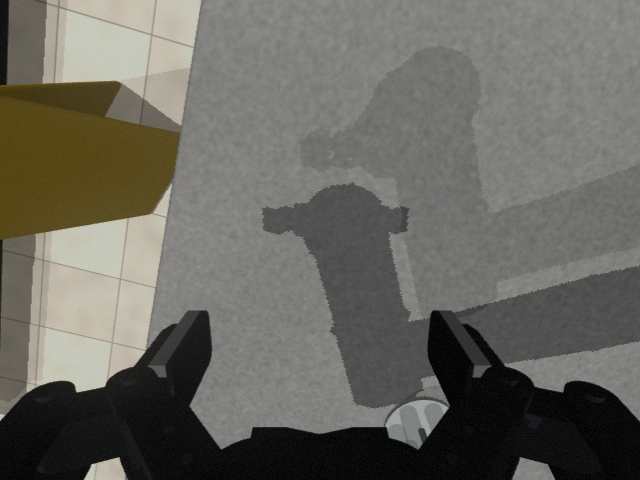

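Candidates for the blue-banded punch in the top view are the blue cap (171,245), the red (194,250) and yellow (217,255) punches, the blue patch on the box (540,185) and the rods in the tray (90,180). The stands are the full one (203,257), which is farthest left, and the empty look-alike (246,332). I choose the blue cap in the left stand.

```bash
python3 - <<'E'
from h import *
import pickle
np.set_printoptions(precision=1,suppress=True)
t=pickle.load(open('top0.pkl','rb')); sd=pickle.load(open('side0.pkl','rb'))
def blobs(d,box,lo,hi,name):
    hsv=cv2.cvtColor(d['color'],cv2.COLOR_RGB2HSV); m=cv2.inRange(hsv,lo,hi)
    n,l,st,c=cv2.connectedComponentsWithStats(m)
    for i in range(1,n):
        x,y=c[i]
        if st[i,4]>8 and box[0]<x<box[1] and box[2]<y<box[3]:print(name,st[i],c[i]); yield c[i],st[i]
cols={'blue':((105,120,60),(128,255,255)),'red':((0,170,80),(4,255,255)),'yel':((25,150,100),(35,255,255))}
for k,(lo,hi) in cols.items():
    for c,st in blobs(t,(150,245,230,290),lo,hi,k): print(' top z132',onz(t,*c,132), 'z~122',onz(t,*c,122))
    for c,st in blobs(sd,(190,300,280,380),lo,hi,k): print(' side topcentre',onz(sd,c[0],st[1]+4,132))
cv2.imwrite('pics/c1.png',cv2.resize(t['color'][215:300,150:260,::-1],None,fx=7,fy=7,interpolation=3))
cv2.imwrite('pics/c2.png',cv2.resize(sd['color'][280:410,180:300,::-1],None,fx=5,fy=5,interpolation=3)[:600])
cv2.imwrite('pics/c3.png',cv2.resize(t['color'][210:290,280:415,::-1],None,fx=5.9,fy=5.9,interpolation=3))
cv2.imwrite('pics/c4.png',cv2.resize(sd['color'][180:290,270:380,::-1],None,fx=5.4,fy=5.4,interpolation=3))
E
```

```text
blue [167 242   7   7  39] [170.  244.8]
 top z132 [510.5 293.1 132. ] z~122 [512.4 296.6 122. ]
blue [207 335  11  17 136] [212.  342.7]
 side topcentre [507.4 296.  132. ]
red [190 247   7   6  32] [193.  249.2]
 top z132 [501.2 240.  132. ] z~122 [503. 243. 122.]
red [233 315   9   8  59] [237.2 318.6]
 side topcentre [498.  244.2 132. ]
red [234 323   9   7  38] [238.3 326.4]
 side topcentre [486.5 256.4 132. ]
yel [213 251   8   7  42] [216.8 254. ]
 top z132 [491.2 185.5 132. ] z~122 [492.8 188.  122. ]
yel [258 297   8   7  51] [261.5 299.9]
 side topcentre [486.4 192.1 132. ]
yel [258 305   8   6  31] [261.8 307.4]
 side topcentre [475.7 206.4 132. ]
```

View pics/c1.png

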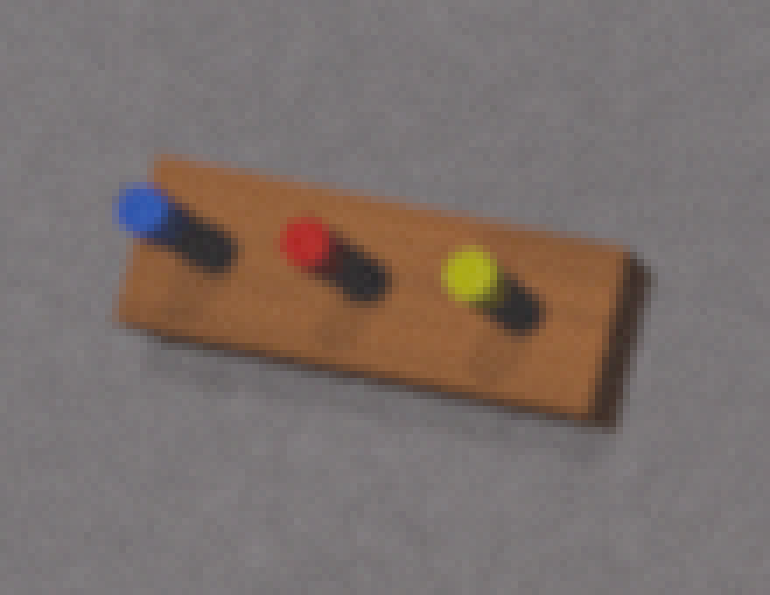

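View pics/c2.png

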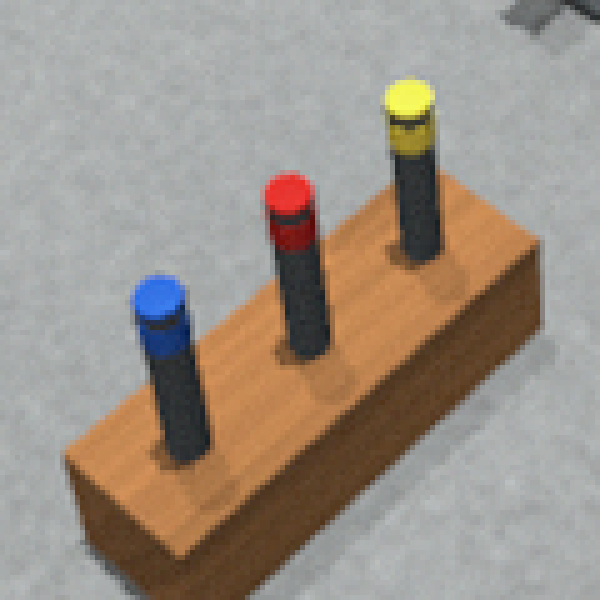

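View pics/c3.png

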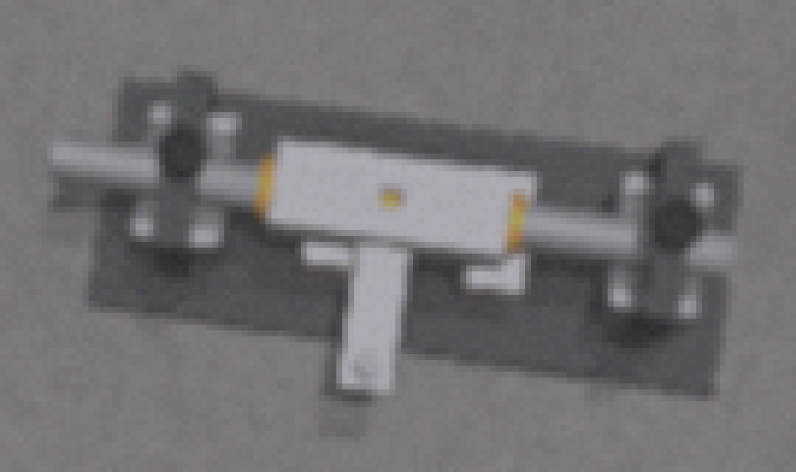

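View pics/c4.png

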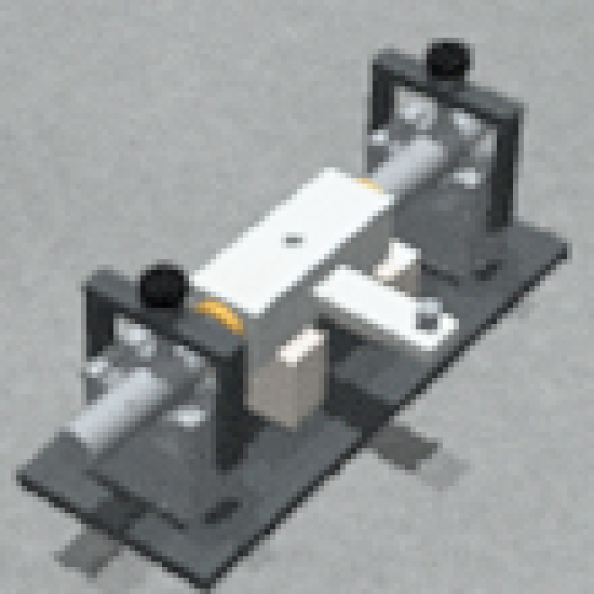

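```bash
cat >> h.py <<'E'
def totool(s,d):
    return Ro.from_euler('xyz',s['orientation']).as_matrix().T@np.array(d,float)
E
python3 - <<'E'
from h import *
import pickle
np.set_printoptions(precision=1,suppress=True)
t=pickle.load(open('top0.pkl','rb')); sd=pickle.load(open('side0.pkl','rb'))
print('hole top',onz(t,280+391/5.9,210+198/5.9,77),'side',onz(sd,270+293/5.4,180+240/5.4,77))
# carrier axis: fixture knobs z~112
a=onz(t,280+181/5.9,210+150/5.9,118);b=onz(t,280+677/5.9,210+221/5.9,118);print('knobs',a,b,np.linalg.norm(a-b),np.degrees(np.arctan2(-(a-b)[0],(a-b)[1])),(a+b)/2)
print('plate',[onz(t,280+x/5.9,210+y/5.9,8) for x,y in [(122,78),(90,304),(713,395),(742,165)]])
s=robot.sense()
h=onz(t,280+391/5.9,210+198/5.9,77)
print(totool(s,h-s['tcp_pos']))
E
```

```text
hole top [ 530.5 -108.5   77. ] side [ 528.1 -103.5   77. ]
knobs [540.2 -24.8 118. ] [ 515.1 -217.2  118. ] 194.01594050631468 -7.437749377086593 [ 527.7 -121.   118. ]
plate [array([595.4,   5.4,   8. ]), array([496. ,  16.5,   8. ]), array([ 461.4, -248.2,    8. ]), array([ 560.9, -262.3,    8. ])]
[-482.1  377.9  327.4]
```

Emit:
servo_tool(increments=[[-0.032, 0.025, 0, 0, 1], [-0.032, 0.025, 0, 0, 1], [-0.032, 0.025, 0, 0, 1], [-0.032, 0.025, 0, 0, 1], [-0.032, 0.025, 0, 0, 1], [-0.032, 0.025, 0, 0, 1], [-0.032, 0.025, 0, 0, 1], [-0.032, 0.025, 0, 0, 1], [-0.032, 0.025, 0, 0, 1], [-0.032, 0.025, 0, 0, 1], [-0.032, 0.025, 0, 0, 1], [-0.032, 0.025, 0, 0, 1], [-0.032, 0.025, 0, 0, 1], [-0.032, 0.025, 0, 0, 1], [-0.032, 0.025, 0, 0, 1]])

```text
t: 1.4
tcp_pos: [530.0, -110.5, 404.7]
orientation: [3.141, -0.0, -2.87]
ft_force: [0.5, -0.6, -0.5]
width: 85.7
```

Emit:
servo_tool(increments=[[0, 0, 0, -7, 1], [0, 0, 0, -7, 1], [0, 0, 0, -7, 1], [0, 0, 0, -7, 1], [0, 0, 0, -7, 1], [0, 0, 0, -7, 1], [0, 0, 0, -7, 1], [0, 0, 0, -7, 1], [0, 0, 0, -7, 1], [0, 0, 0, -2, 1], [0, 0, 0, 0, 1]])

```text
t: 2.32
tcp_pos: [529.3, -112.4, 404.4]
orientation: [3.141, 0.0, -1.736]
ft_force: [0.4, 0.0, 0.3]
width: 85.4
```

```bash
python3 - <<'E'
from h import *
import pickle
np.set_printoptions(precision=3,suppress=True)
d,s=grab('wrist','w1.png'); pickle.dump(d,open('w1.pkl','wb')); print(s)
E
```

```text
{'t': 2.3167, 'joint_pos': array([ 0.09 ,  0.243, -0.199, -0.   , -1.13 , -0.255]), 'joint_velocities': array([-0.001, -0.001,  0.003,  0.002, -0.   , -0.057]), 'joint_torque': array([  0.004, -31.392,  18.36 ,   4.081,  -0.001,   0.251]), 'tcp_pos': array([ 529.294, -112.445,  404.401]), 'orientation': array([ 3.141,  0.   , -1.736]), 'ft_force': array([0.354, 0.036, 0.329]), 'torque': array([-0.054, -0.019, -0.068]), 'width': 85.351648402325}
```

View pics/w1.png

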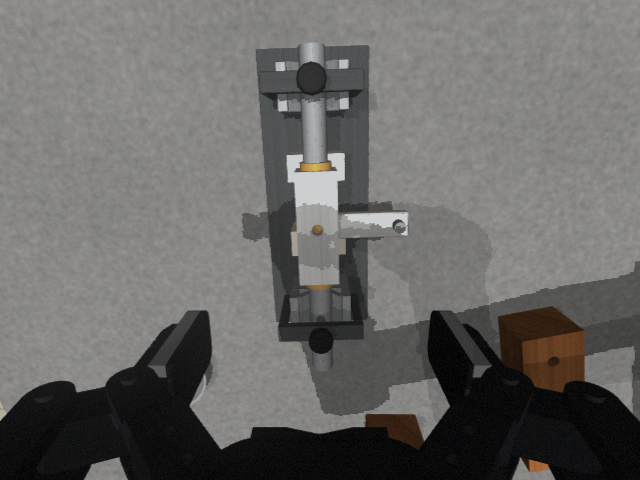

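```bash
python3 - <<'E'
from h import *
import pickle
np.set_printoptions(precision=1,suppress=True)
d=pickle.load(open('w1.pkl','rb'))
im=d['color'].astype(int)
g=cv2.cvtColor(d['color'],cv2.COLOR_RGB2HSV)
sub=g[215:245,303:333]; m=(sub[:,:,1]>70).astype('uint8')
n,l,st,c=cv2.connectedComponentsWithStats(m)
for i in range(1,n):
    if st[i,4]>5:
        p=c[i]+[303,215]; print(st[i],p,onz(d,*p,76))
cv2.imwrite('pics/c5.png',cv2.resize(d['color'][160:300,270:370,::-1],None,fx=4,fy=4,interpolation=2))
for u,v in [(312,76),(321,341)]: print(onz(d,u,v,120))
E
```

```text
[10 10 10  8 59] [317.3 228.8] [ 530.7 -110.2   76. ]
[ 515.4 -219.8  120. ]
[540.7 -32.6 120. ]
```

View pics/c5.png

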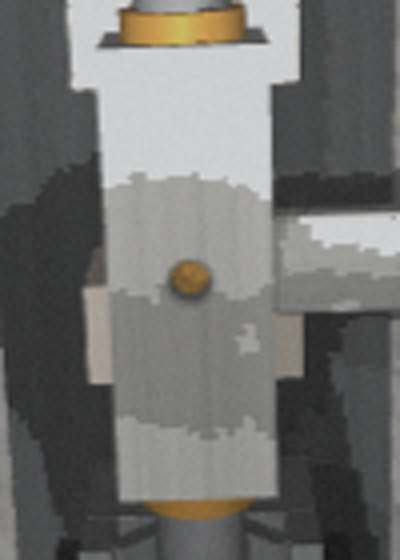

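Hole, lower image centre (317,229), sits at about (530.7,-110.2), which agrees with the top view. Now I'll move to hover above the blue punch.

Emit:
servo_tool(increments=[[-0.0398, 0.0087, 0, 0, 1], [-0.0398, 0.0087, 0, 0, 1], [-0.0398, 0.0087, 0, 0, 1], [-0.0398, 0.0087, 0, 0, 1], [-0.0398, 0.0087, 0, 0, 1], [-0.0398, 0.0087, 0, 0, 1], [-0.0398, 0.0087, 0, 0, 1], [-0.0398, 0.0087, 0, 0, 1], [-0.0398, 0.0087, 0, 0, 1], [-0.0398, 0.0087, 0, 0, 1], [0, 0, 0, 0, 1]])

```text
t: 3.28
tcp_pos: [508.7, 300.3, 403.9]
orientation: [-3.141, 0.001, -1.732]
ft_force: [1.5, 0.1, 0.0]
width: 85.3
```

```bash
python3 - <<'E'
from h import *
import pickle
np.set_printoptions(precision=3,suppress=True)
d,s=grab('wrist','w2.png'); pickle.dump((d,s),open('w2.pkl','wb')); print(s['tcp_pos'],s['orientation'])
hsv=cv2.cvtColor(d['color'],cv2.COLOR_RGB2HSV)
for k,(lo,hi) in {'blue':((105,120,60),(128,255,255)),'red':((0,170,80),(4,255,255)),'yel':((25,150,100),(35,255,255))}.items():
    n,l,st,c=cv2.connectedComponentsWithStats(cv2.inRange(hsv,lo,hi))
    for i in range(1,n):
        if st[i,4]>20: print(k,st[i],c[i],onz(d,*c[i],132))
E
```

```text
[508.739 300.331 403.921] [-3.141  0.001 -1.732]
blue [303 219  24  28 473] [314.452 233.77 ] [510.363 291.069 132.   ]
red [304 137  25  27 534] [316.051 150.247] [500.403 237.419 132.   ]
yel [304  39  28  34 693] [317.58   54.873] [490.67  184.052 132.   ]
```

View pics/w2.png

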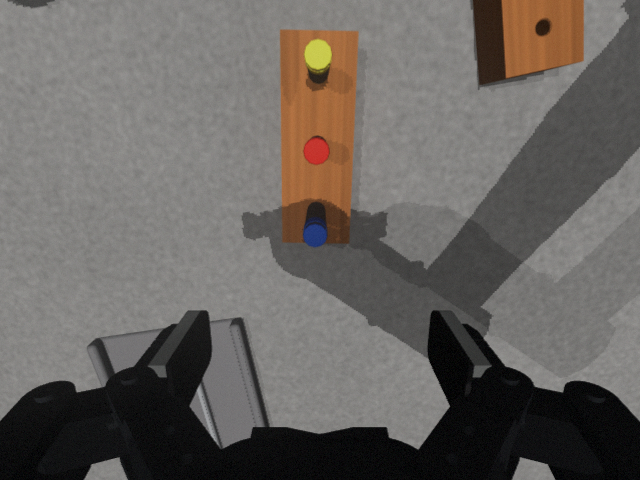

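The blue cap, (314,235), lies at about (510.3,292). Spacing to red is 54.6, against 55 given, so that agrees. I'll align and descend.

Emit:
servo_tool(increments=[[0.008, -0.003, 0.02, 0, 1], [0, 0, 0.02, 0, 1], [0, 0, 0.02, 0, 1], [0, 0, 0.02, 0, 1], [0, 0, 0, 0, 1], [0, 0, 0, 0, 1]])

```text
t: 3.83
tcp_pos: [510.9, 285.3, 324.1]
orientation: [3.14, -0.002, -1.738]
ft_force: [0.5, -0.1, 0.8]
width: 85.6
```

```bash
python3 - <<'E'
from h import *
import pickle
np.set_printoptions(precision=3,suppress=True)
d,s=grab('wrist','w3.png'); pickle.dump((d,s),open('w3.pkl','wb')); print(s['tcp_pos'],s['orientation'])
hsv=cv2.cvtColor(d['color'],cv2.COLOR_RGB2HSV)
for k,(lo,hi) in {'blue':((105,120,60),(128,255,255)),'red':((0,170,80),(4,255,255)),'yel':((25,150,100),(35,255,255))}.items():
    n,l,st,c=cv2.connectedComponentsWithStats(cv2.inRange(hsv,lo,hi))
    for i in range(1,n):
        if st[i,4]>20: print(k,st[i],c[i],onz(d,*c[i],132))
E
```

```text
[510.894 285.268 324.136] [ 3.14  -0.002 -1.738]
blue [305 283  33  46 902] [321.057 310.475] [510.517 291.46  132.   ]
red [ 305  178   37   41 1154] [322.845 198.023] [500.751 237.792 132.   ]
yel [ 305   39   41   45 1459] [325.134  61.451] [490.965 184.278 132.   ]
yel [322  84  13   3  21] [328.429  85.19 ] [491.063 193.06  132.   ]
```

View pics/w3.png

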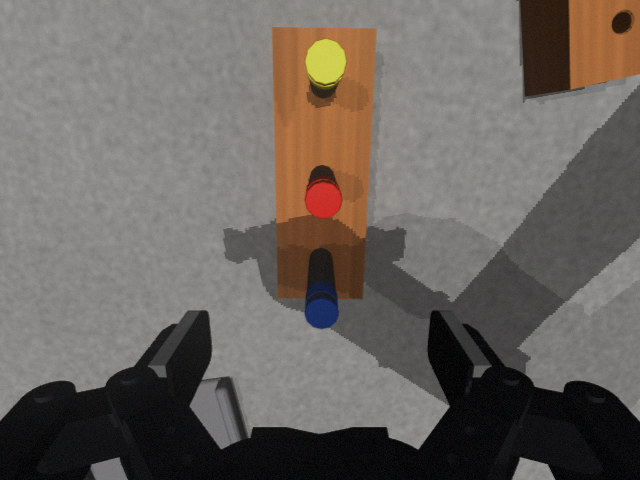

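Emit:
servo_tool(increments=[[0, 0, 0, 0, 1], [0, 0, 0, 0, 1]])

```text
t: 4.05
tcp_pos: [511.2, 286.1, 326.4]
orientation: [-3.14, 0.002, -1.737]
ft_force: [1.3, -0.5, 0.1]
width: 85.4
```

Emit:
servo_tool(increments=[[-0.006, 0.001, 0.01, 0, 1], [0, 0, 0.01, 0, 1], [0, 0, 0.01, 0, 1], [0, 0, 0.01, 0, 1], [0, 0, 0.01, 0, 1], [0, 0, 0.01, 0, 1], [0, 0, 0.008, 0, 1], [0, 0, 0, 0, 1], [0, 0, 0, 0, 1]])

```text
t: 4.8
tcp_pos: [510.9, 292.1, 256.0]
orientation: [3.141, -0.001, -1.736]
ft_force: [-0.0, -0.5, -0.1]
width: 85.7
```

```bash
python3 - <<'E'
from h import *
import pickle
np.set_printoptions(precision=3,suppress=True)
d,s=grab('wrist','w4.png'); pickle.dump((d,s),open('w4.pkl','wb')); print(s['tcp_pos'],s['orientation'])
grab('side','s4.png')
E
```

```text
[510.857 292.083 256.037] [ 3.141 -0.001 -1.736]
```

View pics/w4.png

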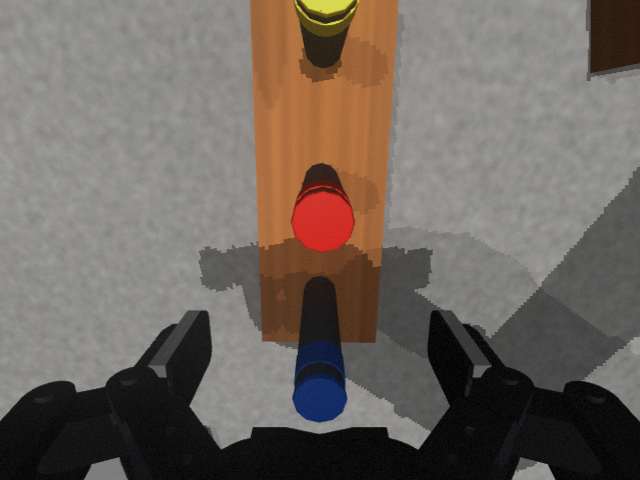

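View pics/s4.png

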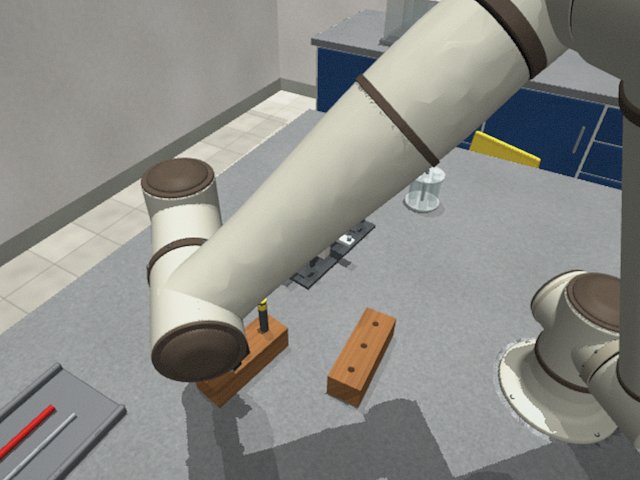

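```bash
python3 - <<'E'
from h import *
import pickle
d,s=pickle.load(open('w4.pkl','rb'))
hsv=cv2.cvtColor(d['color'],cv2.COLOR_RGB2HSV); m=cv2.inRange(hsv,(105,120,60),(128,255,255))
ys,xs=np.where(m); print(ys.min(),ys.max(),xs.min(),xs.max())
for v in (395,398,400): p=onz(d,320,v,132); print(v,p,totool(s,p-s['tcp_pos']))
p=onz(d,323,222,132); print(p)
E
```

```text
340 421 293 346
395 [510.15384067 291.43157184 132.        ] [  0.61313508   0.5094034  124.0381758 ]
398 [510.33243008 292.50278595 132.        ] [ -0.47286315   0.50967347 124.03690303]
400 [510.45205718 293.2203326  132.        ] [ -1.20031286   0.50985437 124.03605047]
[500.56624976 238.64727883 132.        ]
```

Centred within 1 mm in both axes, so I'll close the jaws.

Emit:
servo_tool(increments=[[0, 0, 0, 0, 0], [0, 0, 0, 0, 0], [0, 0, 0, 0, 0], [0, 0, 0, 0, 0], [0, 0, 0, 0, 0], [0, 0, 0, 0, 0], [0, 0, 0, 0, 0], [0, 0, 0, 0, 0], [0, 0, 0, 0, 0], [0, 0, 0, 0, 0]])

```text
t: 5.73
tcp_pos: [510.9, 292.2, 257.0]
orientation: [-3.141, 0.0, -1.736]
ft_force: [-0.4, 1.2, 2.6]
width: 14.7
```

Emit:
servo_tool(increments=[[0, 0, -0.01, 0, 0], [0, 0, -0.015, 0, 0], [0, 0, -0.02, 0, 0], [0, 0, -0.02, 0, 0], [0, 0, -0.02, 0, 0], [0, 0, -0.02, 0, 0], [0, 0, -0.02, 0, 0], [0, 0, -0.01, 0, 0], [0, 0, 0, 0, 0], [0, 0, 0, 0, 0], [0, 0, 0, 0, 0]])

```text
t: 6.65
tcp_pos: [510.4, 291.9, 390.1]
orientation: [3.139, -0.002, -1.737]
ft_force: [0.1, 0.3, -1.7]
width: 14.6
```

```bash
python3 - <<'E'
from h import *
import pickle
np.set_printoptions(precision=3,suppress=True)
d,s=grab('wrist','w5.png'); pickle.dump((d,s),open('w5.pkl','wb')); print(s['tcp_pos'],s['orientation'],s['ft_force'],s['width'])
d,s=grab('side','s5.png');pickle.dump((d,s),open('s5.pkl','wb'))
E
```

```text
[510.435 291.869 390.083] [ 3.139 -0.002 -1.737] [ 0.142  0.326 -1.672] 14.577843975268138
```

View pics/w5.png

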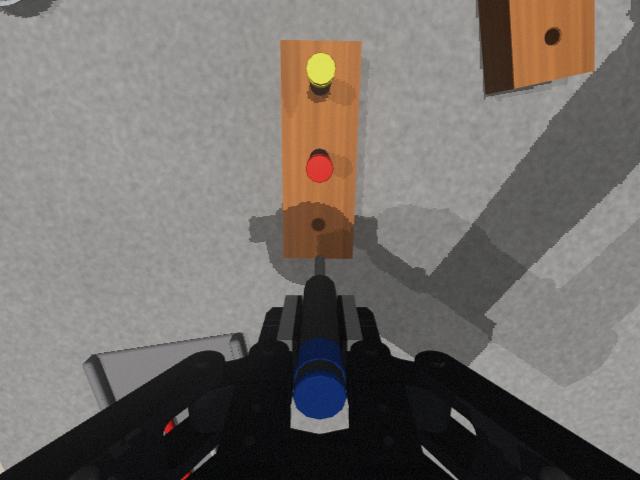

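View pics/s5.png

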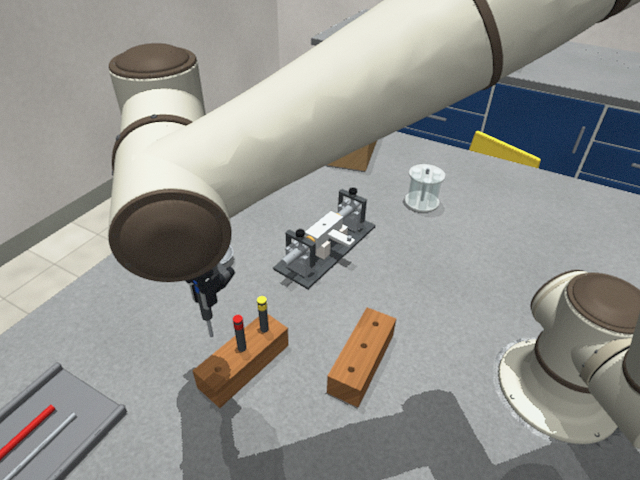

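```bash
python3 - <<'E'
from h import *
import pickle
d,s=pickle.load(open('w5.pkl','rb'))
cv2.imwrite('pics/c6.png',cv2.resize(d['color'][205:310,270:370,::-1],None,fx=5.7,fy=5.7,interpolation=2))
def tool(d,s,u,v,zt):
    f=240/np.tan(np.radians(d['fov_y']/2)); r=np.array([(u-d['cx'])/f,(v-d['cy'])/f,1.]); H=np.array(d['hand_eye']); o=H[:3,3]; w=H[:3,:3]@r
    return o+w*(zt-o[2])/w[2]
for u,v,z in [(320,257,250),(320,260,250),(320,396,125)]: print(tool(d,s,u,v,z))
print('hole',onz(d,318,224,51))
E
```

```text
[  0.41690494   0.77795565 250.        ]
[ -1.56817968   0.77845133 250.        ]
[ -0.53859576   0.51237347 125.        ]
hole [510.43576962 292.3175336   51.        ]
```

View pics/c6.png

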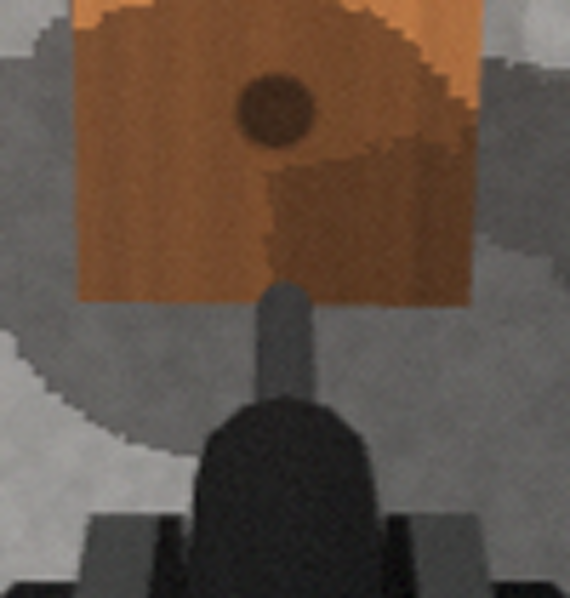

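Emit:
servo_tool(increments=[[0, 0, -0.015, 0, 0], [0, 0, -0.015, 0, 0], [0.015, -0.0035, 0, 0, 0], [0.03, -0.007, 0, 0, 0], [0.038, -0.008, 0, 0, 0], [0.038, -0.008, 0, 0, 0], [0.038, -0.008, 0, 0, 0], [0.038, -0.008, 0, 0, 0], [0.038, -0.008, 0, 0, 0], [0.038, -0.008, 0, 0, 0], [0.038, -0.008, 0, 0, 0], [0.038, -0.008, 0, 0, 0], [0.03, -0.008, 0, 0, 0], [0.0153, -0.004, 0, 0, 0], [0, 0, 0, 0, 0], [0, 0, 0, 0, 0], [0, 0, 0, 0, 0]])

```text
t: 8.17
tcp_pos: [530.8, -110.9, 420.8]
orientation: [3.14, 0.0, -1.737]
ft_force: [0.2, 0.2, -1.8]
width: 14.5
```

Emit:
servo_tool(increments=[[0, 0, 0.02, 0, 0], [0, 0, 0.02, 0, 0], [0, 0, 0.02, 0, 0], [0, 0, 0.01, 0, 0], [0, 0, 0, 0, 0], [0, 0, 0, 0, 0], [0, 0, 0, 0, 0]])

```text
t: 8.75
tcp_pos: [531.7, -110.6, 353.0]
orientation: [-3.139, 0.0, -1.735]
ft_force: [-0.6, -0.8, -0.6]
width: 14.7
```

```bash
python3 - <<'E'
from h import *
import pickle
np.set_printoptions(precision=3,suppress=True)
d,s=grab('wrist','w6.png'); pickle.dump((d,s),open('w6.pkl','wb')); print(s['tcp_pos'],s['orientation'],s['ft_force'],s['width'])
d,s=grab('side','s6.png');pickle.dump((d,s),open('s6.pkl','wb'))
d,s=grab('top','t6.png');pickle.dump((d,s),open('t6.pkl','wb'))
E
```

```text
[ 531.747 -110.592  352.997] [-3.139  0.    -1.735] [-0.632 -0.835 -0.567] 14.736764215520896
```

View pics/w6.png

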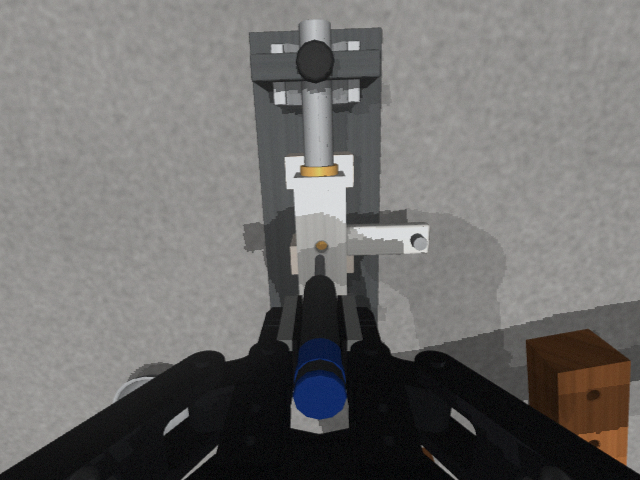

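View pics/s6.png

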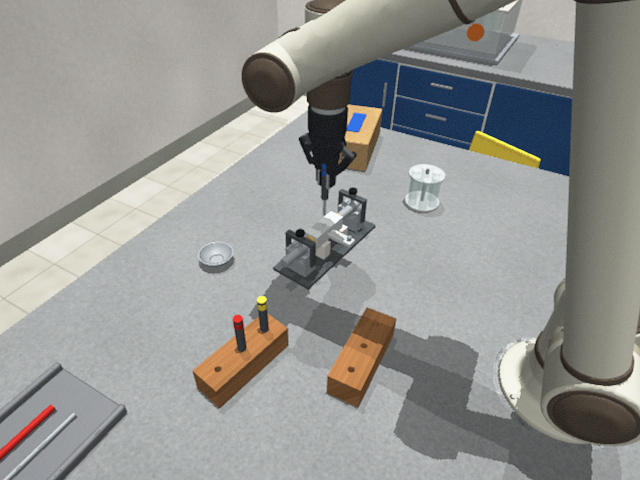

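```bash
cat >> h.py <<'E'
def tool(d,u,v,zt):
    f=240/np.tan(np.radians(d['fov_y']/2)); r=np.array([(u-d['cx'])/f,(v-d['cy'])/f,1.]); H=np.array(d['hand_eye']); o=H[:3,3]; w=H[:3,:3]@r
    return o+w*(zt-o[2])/w[2]
E
python3 - <<'E'
from h import *
import pickle
d,s=pickle.load(open('w6.pkl','rb'))
cv2.imwrite('pics/c7.png',cv2.resize(d['color'][230:280,290:350,::-1],None,fx=12,fy=12,interpolation=2))
g=cv2.cvtColor(d['color'],cv2.COLOR_RGB2HSV)
m=np.zeros((480,640),'uint8'); m[236:253,310:332]=(g[236:253,310:332,1]>70)*255
n,l,st,c=cv2.connectedComponentsWithStats(m); print(st[1:],c[1:])
for v in (244,245,246): print(tool(d,321,v,273.7))
E
```

```text
[[316 241  11   9  77]] [[321.11688312 245.06493506]]
[  1.48695975   1.50971806 273.7       ]
[  0.77099126   1.51046917 273.7       ]
[5.38275298e-02 1.51122152e+00 2.73700000e+02]
```

View pics/c7.png

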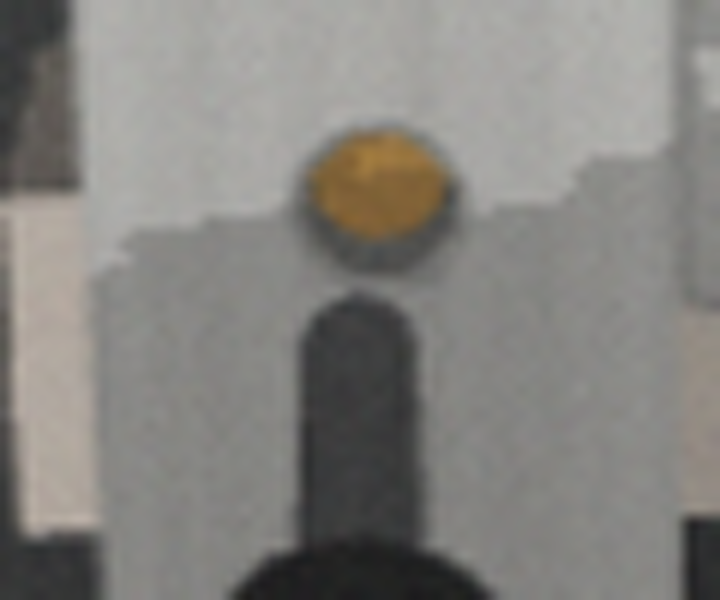

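Emit:
servo_tool(increments=[[0.0006, 0.0012, 0, 0, 0], [0, 0, 0.006, 0, 0], [0, 0, 0.006, 0, 0], [0, 0, 0.004, 0, 0], [0, 0, 0, 0, 0], [0, 0, 0, 0, 0], [0, 0, 0, 0, 0]])

```text
t: 9.48
tcp_pos: [530.0, -111.4, 335.7]
orientation: [3.142, -0.0, -1.736]
ft_force: [0.1, -0.4, -0.8]
width: 14.7
```

```bash
python3 - <<'E'
from h import *
import pickle
np.set_printoptions(precision=3,suppress=True)
d,s=grab('wrist','w7.png'); pickle.dump((d,s),open('w7.pkl','wb')); print(s['tcp_pos'],s['orientation'],s['ft_force'],s['width'])
cv2.imwrite('pics/c8.png',cv2.resize(d['color'][230:280,290:350,::-1],None,fx=12,fy=12,interpolation=2))
E
```

```text
[ 530.012 -111.448  335.656] [ 3.142 -0.    -1.736] [ 0.134 -0.447 -0.786] 14.725137796638082
```

View pics/c8.png

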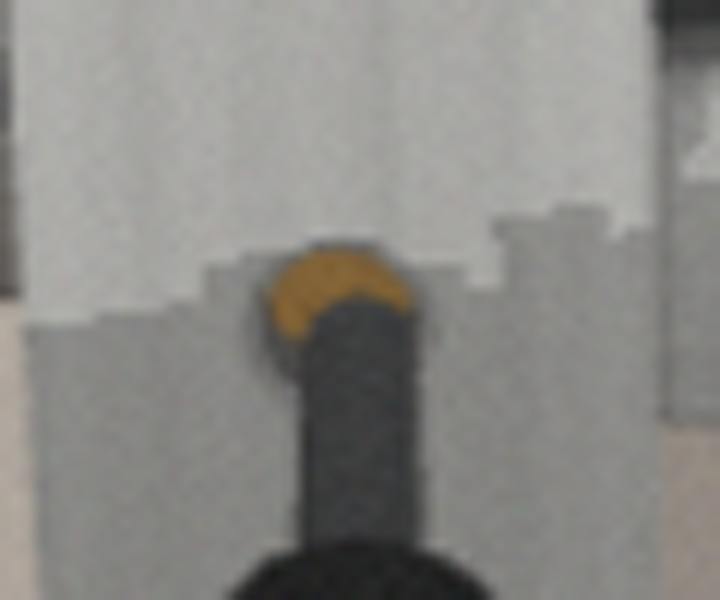

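```bash
python3 - <<'E'
from h import *
import pickle
d,s=pickle.load(open('w7.pkl','rb'))
d6,s6=pickle.load(open('w6.pkl','rb'))
print(d['hand_eye'])
c=lambda x,y:(290+x/12,230+y/12)
print('nose',tool(d,*c(359,292),250)-[3,0,0],'hole top edge',tool(d,*c(341,237),257.7)-[5.3,0,0],'hole c',tool(d,*c(341,237),257.7))
print('pin: left/right',tool(d,*c(265,300),262),tool(d,*c(413,300),262),'pin top edge',tool(d,*c(341,250),262)-[4.1,0,0])
print('w6: nose',tool(d6,*c(359,292),250)-[3,0,0],'hole',tool(d6,*c(379,197),273.7))
E
```

```text
[[-3.67229524e-04 -9.54724792e-01 -2.97490230e-01  7.77345278e+01]
 [ 9.99999923e-01 -3.92384613e-04  2.48405561e-05  2.89471780e-01]
 [-1.40446483e-04 -2.97490198e-01  9.54724862e-01  2.99619572e+01]
 [ 0.00000000e+00  0.00000000e+00  0.00000000e+00  1.00000000e+00]]
nose [ -0.82954739   0.72454373 250.        ] hole top edge [-2.66840816e+00 -2.22300468e-01  2.57700000e+02] hole c [ 2.63159184e+00 -2.22300468e-01  2.57700000e+02]
pin: left/right [ -2.41057499  -4.39015908 262.        ] [ -2.41393852   3.70028411 262.        ] pin top edge [-3.63203096e+00 -2.32714711e-01  2.62000000e+02]
w6: nose [ -0.8302287    0.72457272 250.        ] hole [-2.45507889e-01  1.91060782e+00  2.73700000e+02]
```

Emit:
servo_tool(increments=[[-0.001, -0.0009, 0, 0, 0], [0, 0, 0, 0, 0], [0, 0, 0, 0, 0], [0, 0, 0, 0, 0]])

```text
t: 9.87
tcp_pos: [531.0, -110.6, 335.8]
orientation: [-3.141, 0.0, -1.736]
ft_force: [-1.0, -0.5, -1.2]
width: 14.8
```

```bash
python3 - <<'E'
from h import *
import pickle
np.set_printoptions(precision=3,suppress=True)
for i in range(2):
    d,s=grab('wrist',f'w8{i}.png'); pickle.dump((d,s),open('w8.pkl','wb')); print(s['tcp_pos'],s['orientation'],s['ft_force'],d['hand_eye'][:3][:,3])
cv2.imwrite('pics/c9.png',cv2.resize(d['color'][230:280,290:350,::-1],None,fx=12,fy=12,interpolation=2))
E
```

```text
[ 530.953 -110.58   335.798] [-3.141  0.    -1.736] [-0.995 -0.539 -1.152] [77.734  0.289 29.962]
[ 530.933 -110.572  335.769] [-3.141  0.    -1.736] [ 0.27   0.308 -0.963] [77.734  0.289 29.962]
```

View pics/c9.png

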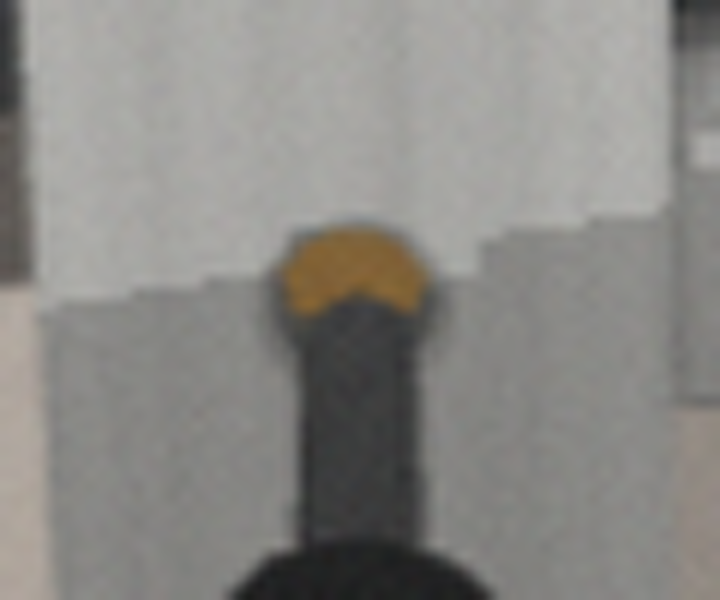

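Emit:
servo_tool(increments=[[0, 0, 0.003, 0, 0], [0, 0, 0.002, 0, 0], [0, 0, 0.001, 0, 0], [0, 0, 0.0005, 0, 0], [0, 0, 0, 0, 0]])

```text
t: 10.38
tcp_pos: [530.9, -110.6, 329.0]
orientation: [3.141, -0.0, -1.736]
ft_force: [1.2, 1.0, -1.7]
width: 14.8
```

Emit:
servo_tool(increments=[[0, 0, 0.0005, 0, 0], [0, 0, 0.0005, 0, 0], [0, 0, 0, 0, 0]])

```text
t: 10.63
tcp_pos: [530.9, -110.6, 328.2]
orientation: [3.142, 0.0, -1.736]
ft_force: [-0.0, 0.1, 0.2]
width: 14.8
```

Emit:
servo_tool(increments=[[0, 0, 0.0005, 0, 0], [0, 0, 0.0005, 0, 0], [0, 0, 0, 0, 0]])

```text
t: 10.88
tcp_pos: [530.9, -110.6, 327.1]
orientation: [3.141, 0.0, -1.736]
ft_force: [0.5, 0.1, -1.8]
width: 14.7
```

Emit:
servo_tool(increments=[[0, 0, 0.0005, 0, 0], [0, 0, 0, 0, 0]])

```text
t: 11.05
tcp_pos: [530.9, -110.6, 326.6]
orientation: [3.141, 0.0, -1.736]
ft_force: [0.2, 0.5, -0.1]
width: 14.5
```

Emit:
servo_tool(increments=[[0, 0, 0.0005, 0, 0], [0, 0, 0, 0, 0]])

```text
t: 11.22
tcp_pos: [530.9, -110.6, 326.1]
orientation: [3.141, 0.0, -1.736]
ft_force: [-0.2, 0.8, -0.6]
width: 14.5
```

Emit:
servo_tool(increments=[[0, 0, 0.0005, 0, 0], [0, 0, 0, 0, 0]])

```text
t: 11.38
tcp_pos: [530.9, -110.6, 325.6]
orientation: [3.141, -0.0, -1.736]
ft_force: [-0.5, 0.3, -0.9]
width: 14.4
```

Emit:
servo_tool(increments=[[0, 0, 0.0005, 0, 0], [0, 0, 0, 0, 0]])

```text
t: 11.55
tcp_pos: [530.9, -110.6, 325.1]
orientation: [3.141, -0.0, -1.736]
ft_force: [0.5, -0.2, -2.0]
width: 14.5
```

Emit:
servo_tool(increments=[[0, 0, 0.0005, 0, 0], [0, 0, 0, 0, 0]])

```text
t: 11.72
tcp_pos: [530.9, -110.6, 324.6]
orientation: [3.141, 0.0, -1.736]
ft_force: [-0.0, -0.3, -1.1]
width: 14.8
```

Nose is at about z 74.6 with no contact force, so it's inside the hole. I'll continue down to the pin.

Emit:
servo_tool(increments=[[0, 0, 0.0005, 0, 0], [0, 0, 0.0005, 0, 0], [0, 0, 0, 0, 0]])

```text
t: 11.97
tcp_pos: [530.9, -110.6, 323.6]
orientation: [3.141, -0.0, -1.736]
ft_force: [0.2, 0.5, -0.9]
width: 14.3
```

Emit:
servo_tool(increments=[[0, 0, 0.0005, 0, 0], [0, 0, 0.0005, 0, 0], [0, 0, 0, 0, 0]])

```text
t: 12.22
tcp_pos: [530.9, -110.6, 322.6]
orientation: [3.141, -0.0, -1.736]
ft_force: [-0.5, -0.7, -2.3]
width: 14.1
```

Emit:
servo_tool(increments=[[0, 0, 0.0005, 0, 0], [0, 0, 0.0005, 0, 0], [0, 0, 0, 0, 0]])

```text
t: 12.47
tcp_pos: [530.9, -110.6, 321.6]
orientation: [3.141, -0.0, -1.736]
ft_force: [0.1, 0.3, -1.6]
width: 14.8
```

Emit:
servo_tool(increments=[[0, 0, 0.0005, 0, 0], [0, 0, 0.0005, 0, 0], [0, 0, 0, 0, 0]])

```text
t: 12.72
tcp_pos: [531.0, -110.6, 320.9]
orientation: [-3.141, -0.0, -1.736]
ft_force: [-0.4, -0.2, 0.2]
width: 14.3
```

Emit:
servo_tool(increments=[[0, 0, 0.0005, 0, 0], [0, 0, 0.0005, 0, 0], [0, 0, 0, 0, 0]])

```text
t: 12.97
tcp_pos: [531.0, -110.6, 320.7]
orientation: [-3.141, -0.0, -1.736]
ft_force: [-1.1, 0.5, 5.4]
width: 14.5
```

Emit:
servo_tool(increments=[[0, 0, 0.0005, 0, 0], [0, 0, 0.0005, 0, 0], [0, 0, 0, 0, 0]])

```text
t: 13.22
tcp_pos: [531.0, -110.6, 320.1]
orientation: [-3.14, -0.0, -1.736]
ft_force: [-2.5, 0.7, 6.3]
width: 14.7
```

Emit:
servo_tool(increments=[[0, 0, 0.0005, 0, 0], [0, 0, 0.0005, 0, 0], [0, 0, 0, 0, 0]])

```text
t: 13.47
tcp_pos: [531.0, -110.6, 319.2]
orientation: [-3.14, -0.0, -1.736]
ft_force: [-1.9, 0.1, 6.4]
width: 14.4
```

Emit:
servo_tool(increments=[[0, 0, 0.0005, 0, 0], [0, 0, 0.0005, 0, 0], [0, 0, 0, 0, 0]])

```text
t: 13.72
tcp_pos: [531.0, -110.6, 318.2]
orientation: [-3.14, -0.0, -1.736]
ft_force: [-1.9, 0.0, 7.0]
width: 14.6
```

Contact came at TCP 320.9. The pin slides at a steady force of about 8 N, so I'll push on steadily.

Emit:
servo_tool(increments=[[0, 0, 0.0008, 0, 0], [0, 0, 0.0008, 0, 0], [0, 0, 0.0008, 0, 0], [0, 0, 0.0008, 0, 0], [0, 0, 0.0008, 0, 0]])

```text
t: 14.13
tcp_pos: [531.0, -110.6, 314.3]
orientation: [-3.14, -0.0, -1.736]
ft_force: [-2.7, 1.8, 7.6]
width: 14.9
```

Emit:
servo_tool(increments=[[0, 0, 0.0008, 0, 0], [0, 0, 0.0008, 0, 0], [0, 0, 0.0008, 0, 0], [0, 0, 0.0008, 0, 0], [0, 0, 0.0008, 0, 0]])

```text
t: 14.55
tcp_pos: [531.1, -110.6, 310.3]
orientation: [-3.14, -0.0, -1.736]
ft_force: [-2.6, 1.4, 8.1]
width: 14.6
```

Emit:
servo_tool(increments=[[0, 0, 0.0008, 0, 0], [0, 0, 0.0008, 0, 0], [0, 0, 0.0008, 0, 0], [0, 0, 0.0008, 0, 0], [0, 0, 0.0008, 0, 0]])

```text
t: 14.97
tcp_pos: [531.1, -110.6, 306.3]
orientation: [-3.14, -0.0, -1.736]
ft_force: [-3.3, -0.1, 8.0]
width: 14.6
```

Emit:
servo_tool(increments=[[0, 0.0003, 0.0008, 0, 0], [0, 0, 0.0008, 0, 0], [0, 0, 0.0008, 0, 0], [0, 0, 0.0008, 0, 0], [0, 0, 0.0008, 0, 0]])

```text
t: 15.38
tcp_pos: [530.9, -110.6, 302.4]
orientation: [-3.14, -0.0, -1.736]
ft_force: [-2.2, 0.6, 7.7]
width: 14.5
```

Emit:
servo_tool(increments=[[0, 0, 0.0008, 0, 0], [0, 0, 0.0008, 0, 0], [0, 0, 0.0008, 0, 0], [0, 0, 0.0008, 0, 0], [0, 0, 0.0008, 0, 0]])

```text
t: 15.8
tcp_pos: [530.9, -110.6, 298.4]
orientation: [-3.14, -0.0, -1.736]
ft_force: [-1.9, 1.3, 7.1]
width: 14.3
```

Emit:
servo_tool(increments=[[0, 0, 0.0008, 0, 0], [0, 0, 0.0008, 0, 0], [0, 0, 0.0008, 0, 0], [0, 0, 0, 0, 0]])

```text
t: 16.13
tcp_pos: [530.9, -110.6, 295.8]
orientation: [-3.14, -0.0, -1.736]
ft_force: [-2.2, -0.7, 8.2]
width: 14.6
```

Emit:
servo_tool(increments=[[0, 0, 0.0005, 0, 0], [0, 0, 0.0005, 0, 0], [0, 0, 0.0005, 0, 0], [0, 0, 0.0005, 0, 0], [0, 0, 0, 0, 0]])

```text
t: 16.55
tcp_pos: [530.9, -110.6, 293.8]
orientation: [-3.14, -0.0, -1.736]
ft_force: [-2.0, 1.4, 7.1]
width: 14.7
```

Emit:
servo_tool(increments=[[0, 0, 0.0005, 0, 0], [0, 0, 0.0005, 0, 0], [0, 0, 0, 0, 0]])

```text
t: 16.8
tcp_pos: [530.9, -110.6, 292.8]
orientation: [-3.14, -0.0, -1.736]
ft_force: [-1.3, -0.0, 6.7]
width: 14.5
```

Emit:
servo_tool(increments=[[0, 0, 0.0005, 0, 0], [0, 0, 0, 0, 0]])

```text
t: 16.97
tcp_pos: [530.9, -110.6, 292.3]
orientation: [-3.14, -0.0, -1.736]
ft_force: [-2.2, 1.0, 7.5]
width: 14.3
```

Emit:
servo_tool(increments=[[0, 0, 0.0005, 0, 0], [0, 0, 0, 0, 0]])

```text
t: 17.13
tcp_pos: [530.9, -110.6, 291.8]
orientation: [-3.14, -0.0, -1.736]
ft_force: [-2.5, 0.7, 7.7]
width: 14.4
```

Emit:
servo_tool(increments=[[0, 0, 0.0004, 0, 0], [0, 0, 0, 0, 0]])

```text
t: 17.3
tcp_pos: [530.9, -110.6, 291.5]
orientation: [-3.14, -0.0, -1.736]
ft_force: [-2.4, 1.2, 7.4]
width: 14.7
```

Emit:
servo_tool(increments=[[0, 0, 0.0004, 0, 0], [0, 0, 0, 0, 0]])

```text
t: 17.47
tcp_pos: [530.9, -110.6, 291.0]
orientation: [-3.14, -0.0, -1.736]
ft_force: [-2.0, 0.5, 7.9]
width: 14.4
```

Emit:
servo_tool(increments=[[0, 0, 0.0004, 0, 0], [0, 0, 0, 0, 0]])

```text
t: 17.63
tcp_pos: [530.9, -110.6, 290.6]
orientation: [-3.14, -0.0, -1.736]
ft_force: [-2.1, 0.8, 7.6]
width: 14.7
```

```bash
python3 - <<'E'
from h import *
import pickle
d,s=grab('side','s9.png'); cv2.imwrite('pics/c10.png',cv2.resize(d['color'][150:290,250:390,::-1],None,fx=4,fy=4,interpolation=2)); print(s['tcp_pos'],s['ft_force'])
E
```

```text
[ 530.91671604 -110.58444641  290.62758113] [-2.13818454  0.8182263   7.5697491 ]
```

View pics/c10.png

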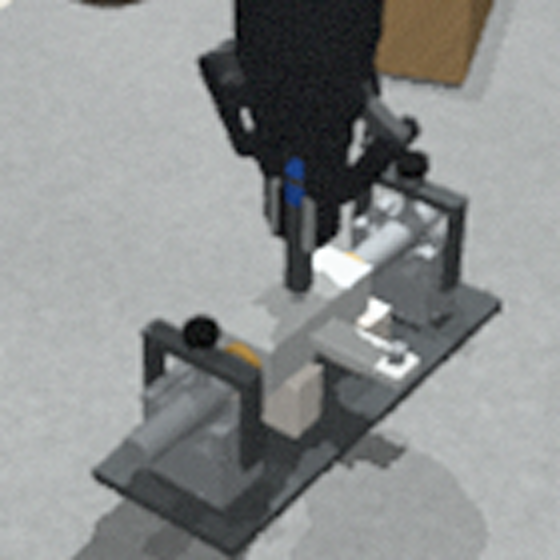

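```bash
python3 - <<'E'
from h import *
import pickle
d,s=grab('wrist','w10.png'); pickle.dump((d,s),open('w10.pkl','wb'))
for q in (pickle.load(open('w5.pkl','rb'))[0],d):
    hsv=cv2.cvtColor(q['color'],cv2.COLOR_RGB2HSV); m=cv2.inRange(hsv,(105,120,40),(128,255,255))
    ys,xs=np.where(m); print(ys.min(),ys.max(),xs.min(),xs.max())
E
```

```text
338 418 293 346
338 419 292 346
```

View pics/w10.png

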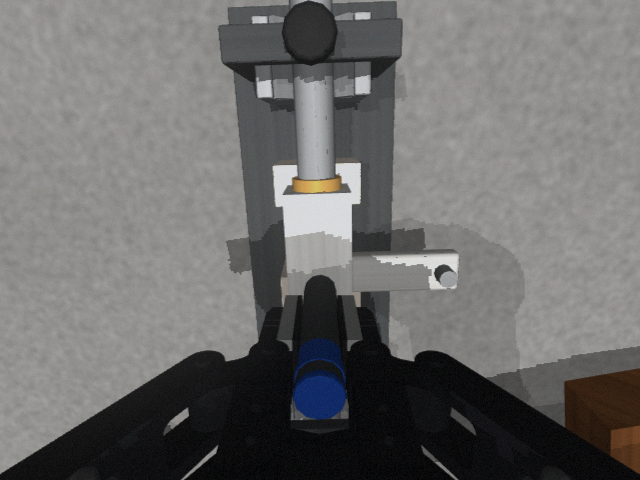

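Emit:
servo_tool(increments=[[0, 0, 0.0004, 0, 0], [0, 0, 0, 0, 0]])

```text
t: 17.9
tcp_pos: [530.9, -110.6, 290.2]
orientation: [-3.14, -0.0, -1.736]
ft_force: [-2.1, 0.6, 7.0]
width: 14.4
```

Emit:
servo_tool(increments=[[0, 0, 0.0004, 0, 0], [0, 0, 0, 0, 0]])

```text
t: 18.07
tcp_pos: [530.9, -110.6, 289.8]
orientation: [-3.14, -0.0, -1.736]
ft_force: [-3.2, 0.5, 8.4]
width: 14.2
```

The pin has travelled at least 31 mm since contact and the punch hasn't slipped in the grip (cap rows 338–419 unchanged). Now I'll withdraw straight up and return the punch.

Emit:
servo_tool(increments=[[0, 0, 0, 0, 0], [0, 0, -0.005, 0, 0], [0, 0, -0.01, 0, 0], [0, 0, -0.01, 0, 0], [0, 0, -0.015, 0, 0], [0, 0, -0.02, 0, 0], [0, 0, -0.02, 0, 0], [0, 0, -0.02, 0, 0], [0, 0, -0.02, 0, 0], [0, 0, -0.012, 0, 0], [0, 0, 0, 0, 0], [0, 0, 0, 0, 0]])

```text
t: 19.07
tcp_pos: [530.3, -110.5, 421.1]
orientation: [-3.14, 0.001, -1.737]
ft_force: [-1.1, -0.2, -1.6]
width: 14.5
```

```bash
python3 - <<'E'
from h import *
d,s=grab('wrist','w11.png');print(s['tcp_pos'],s['orientation'],s['ft_force'])
cv2.imwrite('pics/c11.png',cv2.resize(d['color'][180:320,250:410,::-1],None,fx=4,fy=4,interpolation=2))
E
```

```text
[ 530.3460988  -110.52581131  421.05986231] [-3.14006982e+00  8.52262544e-04 -1.73657193e+00] [-1.1493328  -0.16202286 -1.58795606]
```

View pics/c11.png

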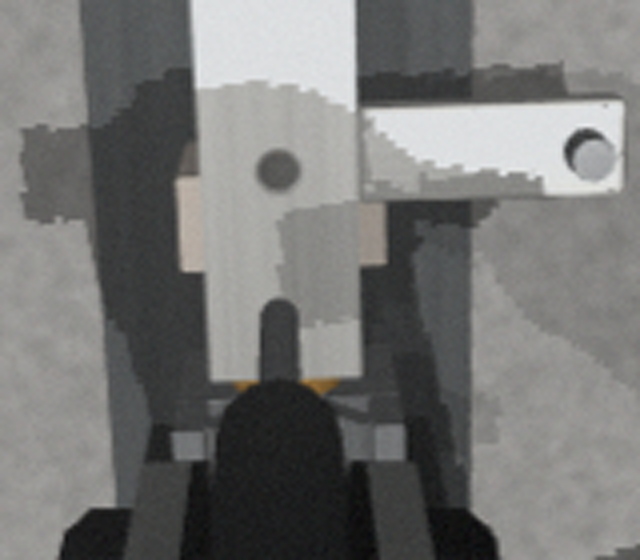

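The hole at crop (279,170) is now dark, with no brass visible. I'll carry the punch back.

Emit:
servo_tool(increments=[[-0.015, 0.0033, 0, 0, 0], [-0.03, 0.0065, 0, 0, 0], [-0.038, 0.0083, 0, 0, 0], [-0.038, 0.0083, 0, 0, 0], [-0.038, 0.0083, 0, 0, 0], [-0.038, 0.0083, 0, 0, 0], [-0.038, 0.0083, 0, 0, 0], [-0.038, 0.0083, 0, 0, 0], [-0.038, 0.0083, 0, 0, 0], [-0.038, 0.0083, 0, 0, 0], [-0.03, 0.0065, 0, 0, 0], [-0.0149, 0.0032, 0, 0, 0], [0, 0, 0, 0, 0], [0, 0, 0, 0, 0], [0, 0, 0, 0, 0]])

```text
t: 20.37
tcp_pos: [510.8, 291.3, 419.4]
orientation: [3.14, -0.002, -1.737]
ft_force: [-0.1, 0.1, -1.7]
width: 14.3
```

Emit:
servo_tool(increments=[[0, 0, 0.02, 0, 0], [0, 0, 0.02, 0, 0], [0, 0, 0.02, 0, 0], [0, 0, 0.02, 0, 0], [0, 0, 0.015, 0, 0], [0, 0, 0.005, 0, 0], [0, 0, 0, 0, 0], [0, 0, 0, 0, 0], [0, 0, 0, 0, 0]])

```text
t: 21.12
tcp_pos: [511.3, 291.9, 321.8]
orientation: [-3.14, 0.002, -1.737]
ft_force: [0.9, 0.1, -1.4]
width: 14.5
```

```bash
python3 - <<'E'
from h import *
import pickle
d,s=grab('wrist','w12.png');print(s['tcp_pos'],s['orientation'],s['ft_force']); pickle.dump((d,s),open('w12.pkl','wb'))
cv2.imwrite('pics/c12.png',cv2.resize(d['color'][200:300,260:380,::-1],None,fx=6,fy=6,interpolation=2))
E
```

```text
[511.31330729 291.89228864 321.79803948] [-3.13973061e+00  1.86146120e-03 -1.73678674e+00] [ 0.93053397  0.13301598 -1.44766758]
```

View pics/c12.png

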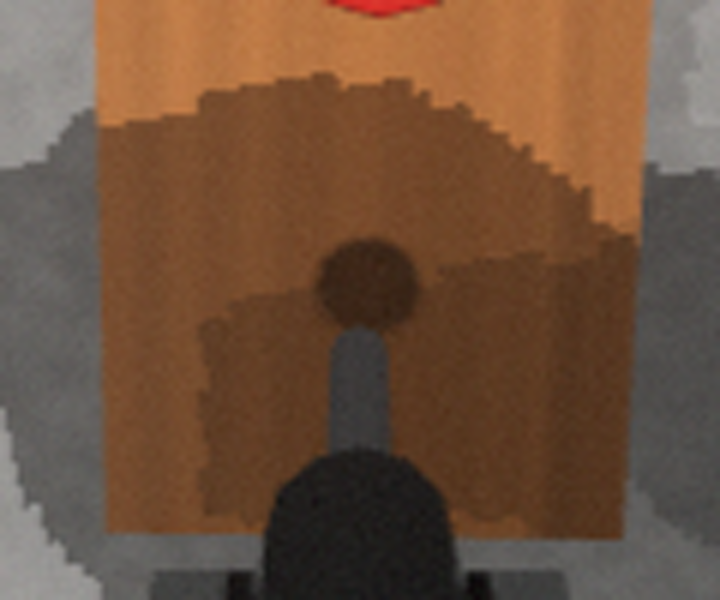

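Emit:
servo_tool(increments=[[0, 0, 0.005, 0, 0], [0, 0, 0.005, 0, 0], [0, 0, 0.005, 0, 0], [0, 0, 0.005, 0, 0], [0, 0, 0.005, 0, 0], [0, 0, 0, 0, 0], [0, 0, 0, 0, 0]])

```text
t: 21.75
tcp_pos: [510.8, 292.1, 294.7]
orientation: [3.141, -0.001, -1.736]
ft_force: [-0.6, 0.5, -1.6]
width: 14.7
```

Emit:
servo_tool(increments=[[0, 0, 0.008, 0, 0], [0, 0, 0.008, 0, 0], [0, 0, 0.008, 0, 0], [0, 0, 0.008, 0, 0], [0, 0, 0.004, 0, 0], [0, 0, 0, 0, 0], [0, 0, 0, 0, 0]])

```text
t: 22.33
tcp_pos: [510.9, 292.2, 259.0]
orientation: [3.141, -0.001, -1.736]
ft_force: [0.2, 1.1, -0.6]
width: 14.3
```

Emit:
servo_tool(increments=[[0, 0, 0.001, 0, 0], [0, 0, 0.001, 0, 0], [0, 0, 0.0005, 0, 0], [0, 0, 0, 0, 0]])

```text
t: 22.67
tcp_pos: [510.8, 292.2, 257.0]
orientation: [-3.141, 0.0, -1.736]
ft_force: [0.2, 0.9, -2.1]
width: 14.8
```

Emit:
servo_tool(increments=[[0, 0, 0.0005, 0, 0], [0, 0, 0, 0, 0]])

```text
t: 22.83
tcp_pos: [510.8, 292.2, 257.0]
orientation: [-3.141, 0.0, -1.736]
ft_force: [-0.5, -0.5, 1.9]
width: 14.7
```

Emit:
servo_tool(increments=[[0, 0, 0.0003, 0, 0], [0, 0, 0, 0, 0]])

```text
t: 23.0
tcp_pos: [510.8, 292.2, 257.0]
orientation: [-3.141, 0.0, -1.736]
ft_force: [-1.9, -0.6, 4.9]
width: 14.7
```

Emit:
servo_tool(increments=[[0, 0, 0.0003, 0, 0], [0, 0, 0, 0, 0]])

```text
t: 23.17
tcp_pos: [510.8, 292.2, 256.9]
orientation: [-3.141, 0.0, -1.736]
ft_force: [-2.2, -0.7, 6.1]
width: 14.6
```

The shoulder is seated at the same height as at the grasp (257.0), so I'll ease the load and let go.

Emit:
servo_tool(increments=[[0, 0, -0.0005, 0, 0], [0, 0, 0, 0, 0.15], [0, 0, 0, 0, 0.3], [0, 0, 0, 0, 0.5], [0, 0, 0, 0, 0.8], [0, 0, 0, 0, 1], [0, 0, 0, 0, 1], [0, 0, 0, 0, 1], [0, 0, 0, 0, 1], [0, 0, 0, 0, 1]])

```text
t: 24.0
tcp_pos: [510.8, 292.1, 256.1]
orientation: [3.142, -0.0, -1.736]
ft_force: [1.0, -0.9, 0.1]
width: 85.5
```

Emit:
servo_tool(increments=[[0, 0, -0.01, 0, 1], [0, 0, -0.02, 0, 1], [0, 0, -0.02, 0, 1], [0, 0, -0.02, 0, 1], [0, 0, -0.02, 0, 1], [0, 0, -0.02, 0, 1], [0, 0, -0.02, 0, 1], [0, 0, -0.02, 0, 1], [0, 0, 0, 0, 1], [0, 0, 0, 0, 1], [0, 0, 0, 0, 1]])

```text
t: 24.92
tcp_pos: [510.5, 291.9, 406.0]
orientation: [3.141, -0.0, -1.737]
ft_force: [-0.4, 0.2, -1.1]
width: 85.5
```

```bash
python3 - <<'E'
from h import *
d,s=grab('wrist','w13.png');print(s['tcp_pos'],s['orientation'],s['ft_force'],s['width'])
grab('side','s13.png')
hsv=cv2.cvtColor(d['color'],cv2.COLOR_RGB2HSV)
for k,(lo,hi) in {'blue':((105,120,60),(128,255,255)),'red':((0,170,80),(4,255,255)),'yel':((25,150,100),(35,255,255))}.items():
    n,l,st,c=cv2.connectedComponentsWithStats(cv2.inRange(hsv,lo,hi))
    for i in range(1,n):
        if st[i,4]>60: print(k,st[i],c[i],onz(d,*c[i],132))
E
```

```text
[510.46918198 291.86567695 406.02139065] [ 3.14087002e+00 -1.03839391e-04 -1.73658910e+00] [-0.42754455  0.20818525 -1.0574213 ] 85.534392235901
blue [307 230  24  29 462] [318.07575758 245.58441558] [510.71028606 291.54147025 132.        ]
red [308 151  25  27 530] [319.73962264 164.16037736] [500.55235559 237.72210827 132.        ]
yel [308  57  27  31 630] [321.17619048  71.6031746 ] [490.73689291 184.2516168  132.        ]
```

View pics/w13.png

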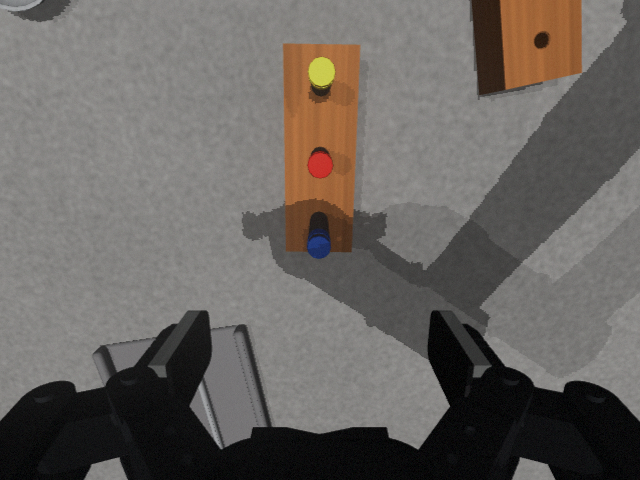

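View pics/s13.png

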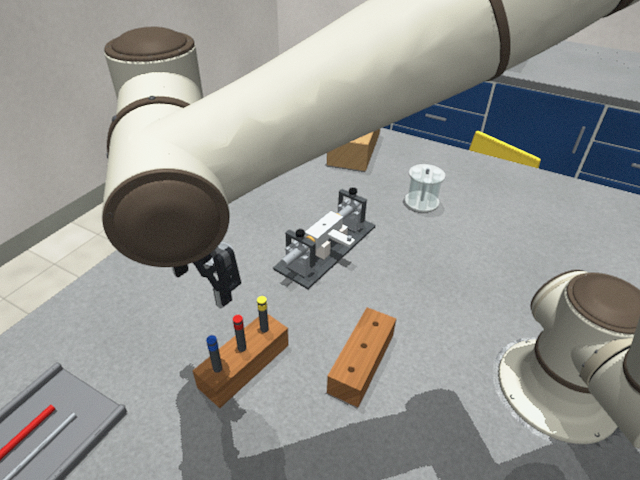

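The blue punch stands upright at (510.7,291.5), as at the start. The red and yellow punches haven't moved, the jaws are open and the arm is clear.

```bash
python3 -c "
from workcell import job
print(job.sign_off())"
```

```text
the job is handed in; nothing more can be done
None
```

The pin is out, the blue-banded punch is back in its own hole, and I handed the job in at about 25 s. I was given no verdict.

**What I did:** I took the blue-banded punch from the left-hand stand and lined its nose up with the pin hole using the wrist camera. The nose went into the hole with no contact force. I then pressed the pin down about 31 mm after first contact. The punch rested at the same height as at the grasp before I let go.

**Last checks:**
- **Push force:** it read 7–10 N throughout, well under the 40 N limit.
- **Pin:** it moved at least 31 mm from first contact. I didn't feel the hard stop at 35 mm. The hole showed dark afterwards, with no brass visible.
- **Punch grip:** the punch did not slip in the jaws during the push.
- **Punches:** blue stands upright at (510.7, 291.5), against (510.4, 291.1–291.5) before. Red and yellow are within 1 mm of where they were.
- **Basket and dish:** they look unmoved in the side view (basket) and wrist view (dish). I did not measure them.

**What disagreed:** before the nose went in, successive pictures put the hole up to about 1.8 mm apart relative to the nose. I split the difference and felt down in 0.5 mm steps. A side force of 2–3 N during the push suggests the nose rubbed lightly on the hole wall.

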